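# Raise the filled box to the stamping head's floating plate

### The job

Set up the stamping station: turn the black knob of the lifting stand that is under the metal portal, clockwise as seen from above, to raise the box of chocolates until its rim touches the floating metal plate above it. Stop there - the plate may be carried up a little, but no more than about a centimetre - and let go of the knob. Leave the spare stand, and the box on it, alone.

Things in the scene. Friction and masses are not known exactly. Their poses are not given: they have to be found in the camera images.
- knob_grip (a point): Grip point on the upright black knob, on its axis, 108 mm above the table. Knob: 48 mm diameter, 88 to 122 mm above the table, over a grey gearbox 70 mm square, 80 mm high, at the stand's end nearer the robot. Clockwise from above lifts the platform, 25 mm per radian. From the start it turns 2.2 rad clockwise, 0.3 back; takes 0.2 N m, stays where left. Platform centre: 210 mm beyond.
- box: Loose open white box of brown chocolates, 120 x 120 mm, 50 mm high, on the stand's steel platform (140 x 140 mm) under the portal. Origin: centre of its underside; z up, so its rim is 50 mm above the origin. At the start the underside is 100 mm above the table.
- plate: Floating metal plate, 70 x 140 x 8 mm, hanging level above the box from a two-post metal portal (250 mm wide, 275 mm high) that straddles the platform. Origin: centre of its underside. Weighs 0.15 kg, slides freely up to 30 mm when pushed from below, falls back by itself. At the start 12 to 28 mm lie between the box's rim and its underside.
- spare_box: A like white box of chocolates on the spare stand: a like stand with a like knob, but no portal over it. Origin: centre of its underside. To be left alone, as is the spare stand's knob, which would move it.
There are look-alikes about, which are no part of the job. Leave any purple look-alike of the box alone.

How it is judged:
By the outcome, as a careful person would: the job done as asked, in the order asked, and still so for the second after the job is handed in, with the robot touching nothing.
It also fails if it takes over 34 s, if anything falls off the work surface, if the arm or the gripper's body presses on something with over 40 N, if the wrist force passes 120 N, or if a joint passes its speed limit or range.

### The arm

A 7-joint arm with a two-finger parallel gripper is mounted at the origin on the work surface. World frame = base frame: x ahead of the robot, y to its left, z up, the work surface at z = 0. Lengths are in m, angles in rad, forces in N, time in s.
With the tool pointing down it reaches from about 0.4 to 0.875 m from the base axis. Payload 19.3 kg.
Tool frame: the origin (TCP) lies midway between the tips of the shut fingers; the grasp point (between the pads) lies 19 mm behind it; z points along the fingers, y is the line along which they close (so a half turn about z gives the same grasp; the last joint's range is limited). The gripper opens to 85 mm and grips with 20 to 120 N. Pads are 22 mm wide; open, the fingers measure 114 mm over their backs; the gripper's body (76 mm by 85 mm) begins 54 mm behind the grasp point. The pads swing forward as they close: fully open they stand 13 mm farther back than shut.
Start: joints at [-1.205, 0.521, -0.036, 1.599, 0.021, 1.021, -0.113], TCP at [0.264, 0.567, 0.231] pointing down, gripper open.
Joint ranges: [-2.91, 2.91], [-0.3, 2.13], [-1.5, 1.42], [0.17, 2.43], [-1.26, 4.41], [0.16, 1.93], [-2.52, 2.52]. Speed limits (rad/s): [1.89, 1.89, 2.39, 2.39, 3.01, 3.01, 3.01].

### API

Orientations are given as [roll, pitch, yaw] about the fixed x, y, z axes, in that order (R = Rz(yaw) Ry(pitch) Rx(roll)).
In Python, from workcell import telemetry, grab_frame, calibration, bot, outline_of, landmark_of gives the robot as it stands. The module is installed in compiled form; this text tells all that it offers.
- The arm moves only by the shell command python3 -m inch 'ROWS' [FORCE]. ROWS is JSON, a list of rows, each a list of 7 numbers: the shift along the tool's x, y, z in m, then the turn, a rotation vector about the tool's x, y, z in rad, then the closure, from 0 (fully open) to 1 (shut). A call has 1 to 5 rows; each row shifts and turns the commanded pose from where the row before left it, along the tool's axes as they then stand; what a row does not reach is not made up. A row lasts 1/10 s, in which the tool goes at most 50 mm and 8.59 degrees, less where a joint would pass 70% of its speed; a pose out of reach is approached as far as the arm can. A call is refused whole if a number of a shift passes 0.05 or a number of a turn 0.15, either way. A call with a gripper value outside its range is refused whole. The fingers move at their own pace and stop on an object; FORCE is the grip in N (left out, the last holds). Time passes only in rows, so rows that do not move let the fingers close. It gives the time, the measured TCP pose, the force, the opening and the grip force at its end, in the units of the state.
- telemetry.observe(): the state, without advancing time (a new reading comes with each control period).
- grab_frame(name): name is "side" or "top" or "wrist"; returns the picture (420x560x3 uint8, red, green, blue); there is no depth.
- calibration(name): a dict with "fovy" (degrees; the focal length in pixels is half the picture's height over the tangent of half this angle, whatever the lens; pixels are square), "cx", "cy" (the principal point, pixels), "pose" (4x4, takes a point from camera to world coordinates). Camera axes: x right, y down, z forward; pixel columns grow to the right and rows downward; lengths in m; the calibration is good to about 2 mm. A picture is of the moment at which its call begins: read the wrist's pose just before it. calibration takes no time and is no camera call; for the wrist camera it gives the pose at the moment of the call.
- bot.job_done(): hands the job in; it is judged then, once.
Trained networks look in the newest picture that a camera, given by its name, has taken for a name from the list of things; names that differ only in an ending like _2 or _b are one class to them, and where a whole thing is asked for, a point or a joint stands for the part that bears it (a point fixed in the world has none). Each returns a list of dicts, best first, with "score" (0 to 1); they miss things now and then, are a little off and sometimes report something else, mostly with a low value. They report only what shows in the picture. A call takes as long as a camera call. They do not tell look-alikes from the thing itself.
- outline_of(label, camera): "region" (420x560 bool, what is visible of it) and "rect" ([left, top, right, bottom] in pixels, round what is visible of it).
- landmark_of(label, camera): "xy" ([column, row] in pixels: a listed point, or the origin of a listed thing).
The state is a dict: "clock": time; "qpos": joint angles; "qd": joint speeds; "joint_efforts": joint torques, N m; "position": TCP position; "tool_rot": TCP orientation; "force": force on the tool from outside, world axes, zero at the start; "moment": the same for the moment, N m; "grip_width": finger opening in m; "finger_force": force on a finger pad.
Only numpy, scipy, OpenCV 4.12 (cv2) and the standard library are available. Lean on these libraries where they do the work, as an engineer would, in place of code of your own. Each camera call takes 0.05 s, during which the arm holds its last target. There are 200 camera calls.

## Working session

There is one attempt and no reset: what is moved stays moved. The work goes in short steps, Python scripts to look and compute and a shell command to move; the robot and the scene stay as the last step left them, time stands still between calls to the robot, and variables do not carry over. Pictures are saved under pics/ and viewed, at most 10 in all, crops included, and the job is handed in when it is done.

```bash
mkdir -p pics; cat > h.py <<'E'
import numpy as np,cv2
from workcell import *
def snap(c,fn=None):
    cal=calibration(c); im=grab_frame(c)
    if fn: cv2.imwrite('pics/'+fn,im[:,:,::-1])
    return cal,im
def ray(cal,xy):
    f=210/np.tan(np.radians(cal['fovy'])/2); T=np.array(cal['pose'])
    d=T[:3,:3]@np.array([(xy[0]-cal['cx'])/f,(xy[1]-cal['cy'])/f,1]); return T[:3,3],d
def atz(cal,xy,z):
    o,d=ray(cal,xy); return o+d*(z-o[2])/d[2]
def proj(cal,p):
    f=210/np.tan(np.radians(cal['fovy'])/2); T=np.array(cal['pose'])
    q=T[:3,:3].T@(np.array(p)-T[:3,3]); return [cal['cx']+f*q[0]/q[2],cal['cy']+f*q[1]/q[2]]
E
python3 - <<'E'
from h import *
Z=dict(knob_grip=.108,box=.1,plate=.17,spare_box=.1)
ims=[]
for c in ['top','side']:
    cal,im=snap(c); ims.append(im)
    for n in Z:
        for l in landmark_of(n,c)[:4]:
            print(c,n,round(l['score'],2),np.round(l['xy']),atz(cal,l['xy'],Z[n]).round(3))
a=np.hstack(ims); cv2.imwrite('pics/a.png',cv2.resize(a,(800,300))[:,:,::-1])
cv2.imwrite('pics/top.png',ims[0][:,:,::-1]);cv2.imwrite('pics/side.png',ims[1][:,:,::-1])
s=telemetry.observe();print(s)
E
```

```text
top knob_grip 0.95 [151. 245.] [0.487 0.215 0.108]
top box 0.84 [275. 196.] [ 0.598 -0.016  0.1  ]
top box 0.8 [150. 141.] [0.699 0.245 0.1  ]
top plate 0.61 [141. 128.] [0.697 0.24  0.17 ]
top spare_box 0.79 [374. 166.] [ 0.671 -0.214  0.1  ]
side knob_grip 0.66 [369. 288.] [ 0.658 -0.219  0.108]
side box 0.88 [275. 145.] [0.684 0.233 0.1  ]
side box 0.78 [296. 251.] [ 0.581 -0.074  0.1  ]
side box 0.49 [368. 285.] [ 0.665 -0.209  0.1  ]
side plate 0.85 [279. 120.] [0.7   0.236 0.17 ]
side spare_box 0.86 [367. 287.] [ 0.661 -0.212  0.1  ]
{'clock': 0.5, 'qpos': array([-1.20520215,  0.52141731, -0.03628511,  1.5995398 ,  0.02118128,
        1.02111267, -0.11276531]), 'qd': array([ 0.00079218, -0.00138973, -0.00043304, -0.00147835, -0.00024998,
        0.0014509 , -0.00085812]), 'joint_efforts': array([-1.62504170e-03, -9.26264191e+01,  1.97627977e+00, -3.70053291e+01,
        1.79400790e-02,  2.44009250e-03, -6.83657572e-05]), 'position': array([0.26384414, 0.56653893, 0.23126588]), 'tool_rot': array([-3.14149928e+00, -8.06536969e-07,  2.70576828e+00]), 'force': array([-0.60345838, -0.30914304, -0.90019662]), 'moment': array([-0.0458755 ,  0.00759747,  0.01348341]), 'finger_force': 0.0, 'grip_width': 0.08528454770159388}
```

View pics/top.png

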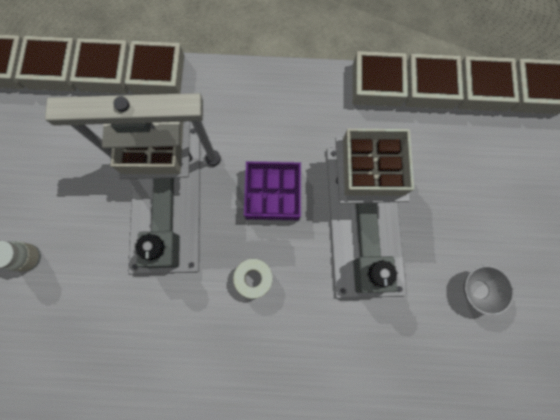

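View pics/side.png

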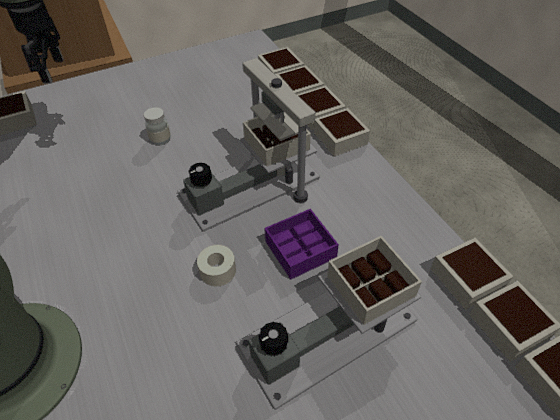

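The stand under the portal is the left one in the top view: its knob is at about (151,245) and its plate at (141,128). In the side view the knob is at (200,175) and the plate at (279,118). The purple box (275,190) and the right-hand stand are to be left alone. I'll move above the knob.

```bash
python3 -m inch '[[-0.039,-0.025,0,0,0,0,0],[-0.039,-0.025,0,0,0,0,0],[-0.039,-0.025,0,0,0,0,0],[-0.039,-0.025,0,0,0,0,0],[-0.039,-0.025,0,0,0,0,0]]' 60
python3 -m inch '[[-0.039,-0.025,0,0,0,0,0],[-0.039,-0.025,0,0,0,0,0],[-0.039,-0.025,0,0,0,0,0],[-0.039,-0.025,0,0,0,0,0],[0,0,0,0,0,0,0]]'
python3 - <<'E'
from h import *
cal,im=snap('wrist'); 
for l in landmark_of('knob_grip','wrist')[:3]: print(l['score'],l['xy'],atz(cal,l['xy'],.108))
c2,im2=snap('side')
for n in ['plate','box','knob_grip']:
  for l in landmark_of(n,'side')[:3]: print(n,l['score'],l['xy'])
c=im2[80:230,150:350]; cv2.imwrite('pics/b.png',np.hstack([cv2.resize(im,(400,300)),cv2.resize(c,(400,300))])[:,:,::-1])
s=telemetry.observe();print(s['position'],s['tool_rot'],s['qpos'],s['clock'])
E
```

```text
clock: 1.0
position: [0.3886, 0.3693, 0.2315]
tool_rot: [3.141, 0.0, 2.706]
force: [0.5, 0.6, 0.6]
grip_width: 0.0852
finger_force: 0.0
clock: 1.5
position: [0.49, 0.2086, 0.2315]
tool_rot: [-3.14, 0.002, 2.698]
force: [-0.4, 2.0, -0.5]
grip_width: 0.0854
finger_force: 0.0
0.59 [285.4, 189.1] [0.48493537 0.21686573 0.108     ]
plate 0.73 [275.9, 118.7]
box 0.71 [272.9, 143.5]
box 0.66 [298.1, 251.5]
knob_grip 0.57 [200.0, 178.0]
[0.48653953 0.21550576 0.23131177] [ 3.14140913e+00 -2.27664724e-04  2.70758582e+00] [-0.5703692   0.37461584  0.05516914  1.84762206 -0.02573001  0.92001479
  0.63335958] 1.8
```

View pics/b.png

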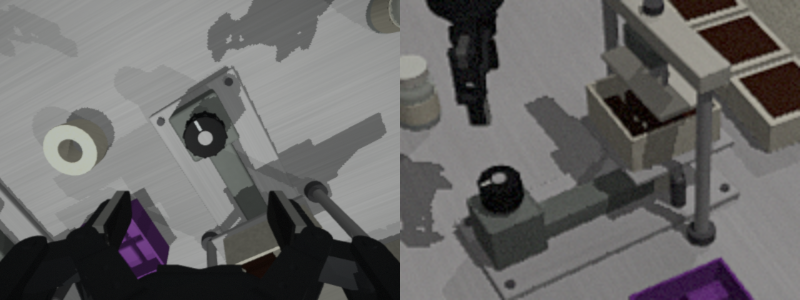

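The wrist view shows the knob at (285,189), within about 2 mm of the tool axis. The side view shows the gripper above the knob and clear of the portal. I'll descend and grip.

```bash
python3 -m inch '[[0,0,0.036,0,0,0,0],[0,0,0.036,0,0,0,0],[0,0,0.036,0,0,0,0],[0,0,0.036,0,0,0,0],[0,0,0,0,0,0,0]]' 60
python3 -m inch '[[0,0,0,0,0,0,0.3],[0,0,0,0,0,0,0.6],[0,0,0,0,0,0,0.8],[0,0,0,0,0,0,0.8],[0,0,0,0,0,0,0.8]]' 60
python3 - <<'E'
from h import *
c2,im2=snap('side')
for n in ['plate','box']:
  for l in landmark_of(n,'side')[:1]: print(n,l['score'],l['xy'])
cal,im=snap('wrist')
np.save('s0.npy',im2)
c=im2[80:230,150:350]; cv2.imwrite('pics/c.png',np.hstack([cv2.resize(im,(400,300)),cv2.resize(c,(400,300))])[:,:,::-1])
E
```

```text
clock: 2.3
position: [0.4845, 0.2143, 0.0839]
tool_rot: [-3.137, -0.004, 2.708]
force: [-0.7, 0.8, 1.3]
grip_width: 0.0854
finger_force: 0.0
clock: 2.8
position: [0.4886, 0.2163, 0.0898]
tool_rot: [3.137, 0.002, 2.706]
force: [-1.4, 5.3, 13.4]
grip_width: 0.0467
finger_force: 59.4
plate 0.82 [274.3, 116.6]
box 0.91 [296.4, 249.8]
```

View pics/c.png

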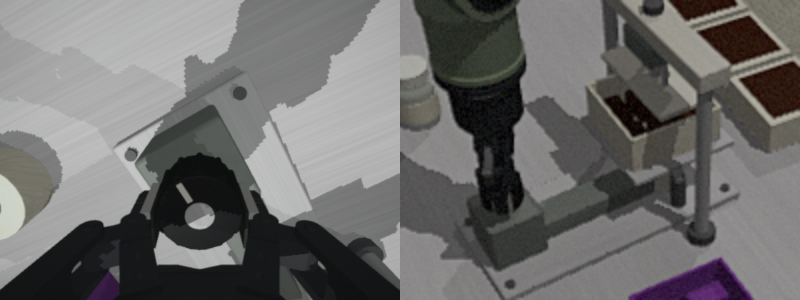

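The knob is held (46.7 mm opening), and the side view shows plate and box clearly. I'll turn the least gap's worth first, easing up 2 mm.

```bash
python3 -m inch '[[0,0,-0.002,0,0,0,0.8],[0,0,0,0,0,0.12,0.8],[0,0,0,0,0,0.12,0.8],[0,0,0,0,0,0.12,0.8],[0,0,0,0,0,0.12,0.8]]'
python3 -m inch '[[0,0,0,0,0,0,0.8],[0,0,0,0,0,0,0.8]]'
cat > m.py <<'E'
from h import *
import sys
c,im=snap('side'); s0=np.load('s0.npy'); g=lambda a:cv2.cvtColor(a,cv2.COLOR_RGB2GRAY)
for z in (.165,.175): print('proj',z,np.round(proj(c,[.697,.238,z]),2))
# plate patch, box front-corner patch (full-res)
for n,(x0,y0,x1,y1) in dict(plate=(253,100,292,140),box=(244,125,285,165),portal=(300,90,315,200)).items():
    t=g(s0)[y0:y1,x0:x1]; w=g(im)[y0-25:y1+8,x0-8:x1+8]
    f=6; r=cv2.matchTemplate(cv2.resize(w,None,fx=f,fy=f,interpolation=2),cv2.resize(t,None,fx=f,fy=f,interpolation=2),5)
    _,v,_,p=cv2.minMaxLoc(r); print(n,round(v,3),p[0]/f-8,p[1]/f-25)
k=np.hstack([s0[90:180,235:325],im[90:180,235:325]]); cv2.imwrite('pics/'+sys.argv[1],cv2.resize(k,(800,400),interpolation=2)[:,:,::-1])
s=telemetry.observe();print(s['position'],s['tool_rot'][2],s['grip_width'],s['force'],s['clock'])
E
python3 m.py d.png
```

```text
clock: 3.5
position: [0.4873, 0.2149, 0.0901]
tool_rot: [3.14, -0.0, 2.221]
force: [0.8, 0.4, -12.6]
grip_width: 0.0462
finger_force: 74.6
clock: 3.7
position: [0.4874, 0.2149, 0.0901]
tool_rot: [3.14, 0.0, 2.23]
force: [0.4, 0.6, -4.4]
grip_width: 0.0464
finger_force: 75.2
proj 0.165 [277.8  121.55]
proj 0.175 [277.71 118.16]
plate 0.837 0.16666666666666607 -0.5
box 0.861 -0.16666666666666696 -3.666666666666668
portal 0.955 0.0 0.0
[0.48739639 0.21490584 0.09006023] 2.229453513199556 0.04596867471739449 [ 0.13950988  1.67964591 -1.02074013] 3.75
```

View pics/d.png

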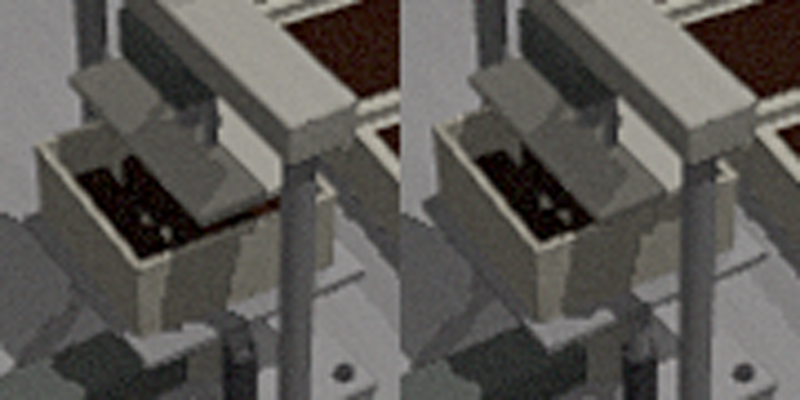

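The box rose about 3.7 px (11–12 mm, as expected) and the plate has not moved. I'll go on in small steps.

```bash
cat > m2.py <<'E'
from h import *
g=lambda a:cv2.cvtColor(a.astype(np.uint8),cv2.COLOR_RGB2GRAY).astype(np.float32)
s0=g(np.load('s0.npy')); im=np.mean([g(grab_frame('side')) for _ in range(4)],0)
# top edge line & front lower edge of plate: template on its bright front part only
for n,(x0,y0,x1,y1) in dict(plate=(253,102,288,139),tip=(272,120,296,141),box=(244,125,285,165)).items():
    t=s0[y0:y1,x0:x1]; w=im[y0-25:y1+8,x0-8:x1+8]; f=6
    r=cv2.matchTemplate(cv2.resize(w,None,fx=f,fy=f,interpolation=2),cv2.resize(t,None,fx=f,fy=f,interpolation=2),5)
    _,v,_,p=cv2.minMaxLoc(r); print(n,round(float(v),3),p[0]/f-8,p[1]/f-25)
s=telemetry.observe();print('turned',2.7075-s['tool_rot'][2],s['grip_width'],s['force'],s['clock'])
E
python3 -m inch '[[0,0,0,0,0,0.06,0.8],[0,0,0,0,0,0.06,0.8],[0,0,0,0,0,0,0.8]]' >/dev/null; python3 m2.py
python3 -m inch '[[0,0,0,0,0,0.06,0.8],[0,0,0,0,0,0.06,0.8],[0,0,0,0,0,0,0.8]]' >/dev/null; python3 m2.py
python3 m.py e.png
```

```text
plate 0.76 0.16666666666666607 -0.33333333333333215
tip 0.925 0.0 -0.16666666666666785
box 0.828 -0.33333333333333304 -4.833333333333332
turned 0.5980218898580474 0.04630037330104017 [-3.55686108  0.15302333  6.66443728] 4.25
plate 0.733 0.0 -0.33333333333333215
tip 0.913 -0.16666666666666696 -0.33333333333333215
box 0.796 -0.33333333333333304 -5.833333333333332
turned 0.718021943596522 0.046103593479034866 [-6.29598372 -2.13180559  9.41479727] 4.75
proj 0.165 [277.8  121.55]
proj 0.175 [277.71 118.16]
plate 0.791 0.0 -0.16666666666666785
box 0.792 -0.33333333333333304 -5.833333333333332
portal 0.957 0.0 0.0
[0.48663667 0.21439518 0.08994981] 1.9894603791471552 0.04658626690097229 [-6.13078573 -1.0530055   9.88095239] 4.8
```

View pics/e.png

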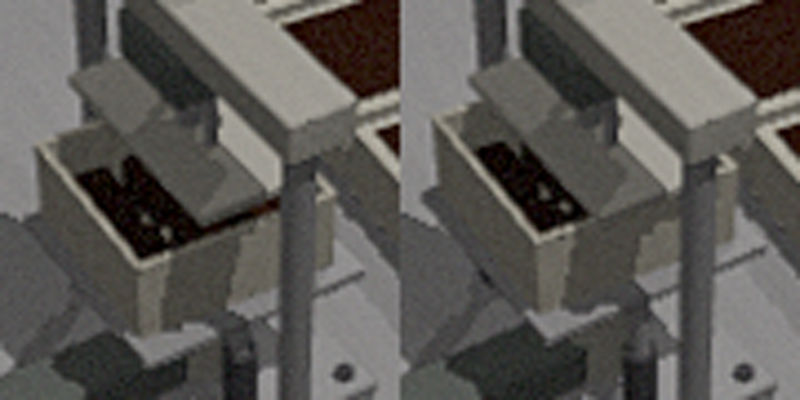

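The box is up about 17 mm, close under the plate, which still has not moved. Continuing in 3 mm steps.

```bash

python3 -m inch '[[0,0,0,0,0,0.06,0.8],[0,0,0,0,0,0.06,0.8],[0,0,0,0,0,0,0.8]]' >/dev/null; python3 m2.py
```

```text
plate 0.715 0.0 -0.33333333333333215
tip 0.882 -0.5 -0.8333333333333321
box 0.761 -0.5 -6.833333333333332
turned 0.8379776578131986 0.04634365759111336 [-10.12894706  -1.57119684  13.21151481] 5.3
```

```bash

python3 -m inch '[[0,0,0,0,0,0.06,0.8],[0,0,0,0,0,0.04,0.8],[0,0,0,0,0,0,0.8]]' >/dev/null; python3 m2.py; python3 m.py f.png
```

```text
plate 0.688 0.0 -0.5
tip 0.847 0.0 -0.33333333333333215
box 0.733 -0.5 -7.666666666666668
turned 0.9380580844490627 0.04667371181170373 [-12.67066695  -0.87400794  15.35120783] 5.8
proj 0.165 [277.8  121.55]
proj 0.175 [277.71 118.16]
plate 0.749 -0.16666666666666696 -0.6666666666666679
box 0.731 -0.5 -7.666666666666668
portal 0.956 0.0 0.0
[0.48586931 0.21415085 0.08990765] 1.7694631252991402 0.04642541731882572 [-12.58572886  -3.53764893  15.8691167 ] 5.85
```

View pics/f.png

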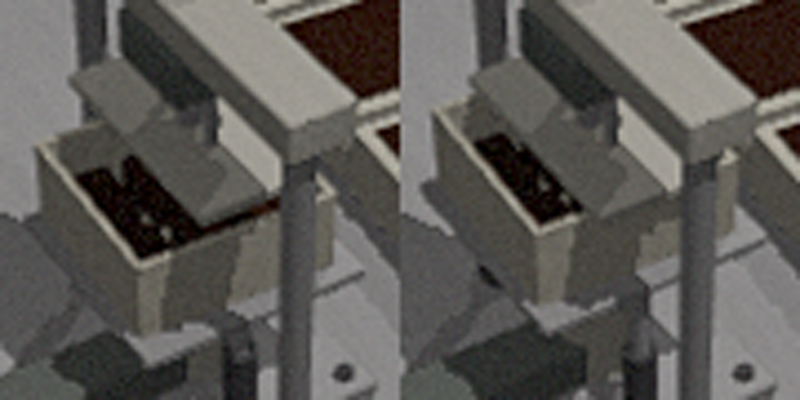

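The plate still hangs in its original place. At most 4.5 mm of gap can remain, so I'll re-reference and take two more steps.

```bash
python3 - <<'E'
from h import *
np.save('s0.npy',np.mean([grab_frame('side').astype(float) for _ in range(4)],0).round().astype(np.uint8))
E
python3 -m inch '[[0,0,0,0,0,0.06,0.8],[0,0,0,0,0,0.06,0.8],[0,0,0,0,0,0,0.8]]' >/dev/null; python3 m2.py
python3 -m inch '[[0,0,0,0,0,0.06,0.8],[0,0,0,0,0,0.06,0.8],[0,0,0,0,0,0,0.8]]' ; python3 m2.py; python3 m.py g.png
```

```text
plate 0.974 0.0 -0.6666666666666679
tip 0.978 0.0 -0.8333333333333321
box 0.972 0.0 -0.8333333333333321
turned 1.057855225668062 0.04640776017106037 [-15.9018998   -3.98730957  18.74081811] 6.55
clock: 6.85
position: [0.485, 0.214, 0.0899]
tool_rot: [-3.137, 0.0, 1.527]
force: [-17.9, -3.4, 22.4]
grip_width: 0.0464
finger_force: 78.6
plate 0.932 0.0 -1.6666666666666679
tip 0.938 -0.16666666666666696 -1.8333333333333321
box 0.95 0.0 -1.8333333333333321
turned 1.1777036980602547 0.0462781978956521 [-18.01249441  -3.16081281  22.01514573] 7.05
proj 0.165 [277.8  121.55]
proj 0.175 [277.71 118.16]
plate 0.93 -0.16666666666666696 -1.6666666666666679
box 0.948 0.0 -1.8333333333333321
portal 0.972 0.0 0.0
[0.48498186 0.21401738 0.08984905] 1.52969242857359 0.04672881027739006 [-18.23326073  -3.42943927  21.90049622] 7.1
```

View pics/g.png

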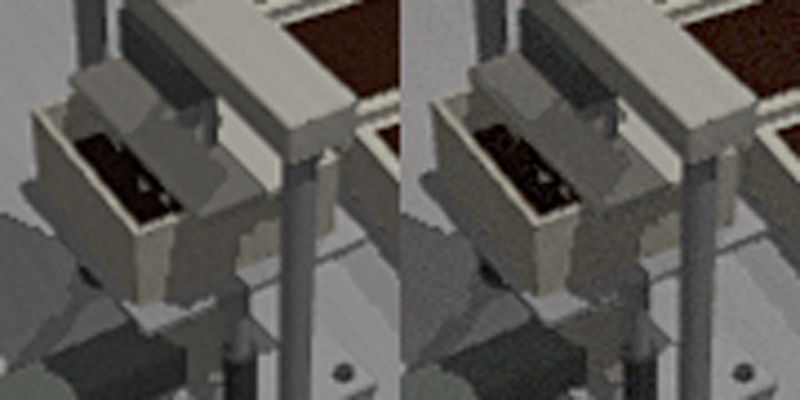

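The plate now moves with the box: both rose about 1.8 px, roughly 5 mm, since the last reference. That is firm contact and inside the limit. I'll release and retreat.

```bash

python3 -m inch '[[0,0,0,0,0,0,0.6],[0,0,0,0,0,0,0.3],[0,0,0,0,0,0,0],[0,0,0,0,0,0,0],[0,0,0,0,0,0,0]]' 
python3 -m inch '[[0,0,-0.02,0,0,0,0],[0,0,-0.04,0,0,0,0],[0,0,-0.04,0,0,0,0],[0,0,-0.04,0,0,0,0],[0,0,0,0,0,0,0]]'
python3 -m inch '[[0,0,0,0,0,0,0],[0,0,0,0,0,0,0],[0,0,0,0,0,0,0],[0,0,0,0,0,0,0],[0,0,0,0,0,0,0]]'
python3 m2.py; python3 m.py i.png
```

```text
clock: 7.6
position: [0.4873, 0.2144, 0.0894]
tool_rot: [3.141, -0.0, 1.527]
force: [0.7, -0.3, -0.1]
grip_width: 0.0851
finger_force: 0.0
clock: 8.1
position: [0.489, 0.215, 0.2339]
tool_rot: [3.136, -0.004, 1.526]
force: [-0.1, -0.2, 0.2]
grip_width: 0.0858
finger_force: 0.0
clock: 8.6
position: [0.487, 0.2143, 0.2288]
tool_rot: [-3.141, 0.001, 1.526]
force: [0.9, -0.1, -0.5]
grip_width: 0.0852
finger_force: 0.0
plate 0.931 0.0 -1.6666666666666679
tip 0.938 -0.16666666666666696 -1.8333333333333321
box 0.949 0.0 -1.8333333333333321
turned 1.1817487090134688 0.0852547592870052 [-0.75155861  0.30989953 -0.13815281] 8.8
proj 0.165 [277.8  121.55]
proj 0.175 [277.71 118.16]
plate 0.931 -0.16666666666666696 -1.6666666666666679
box 0.947 0.0 -1.8333333333333321
portal 0.973 0.0 0.0
[0.48705203 0.21440783 0.22922963] 1.525784523073048 0.08563039305453043 [0.07782078 0.29526003 1.40784711] 8.85
```

View pics/i.png

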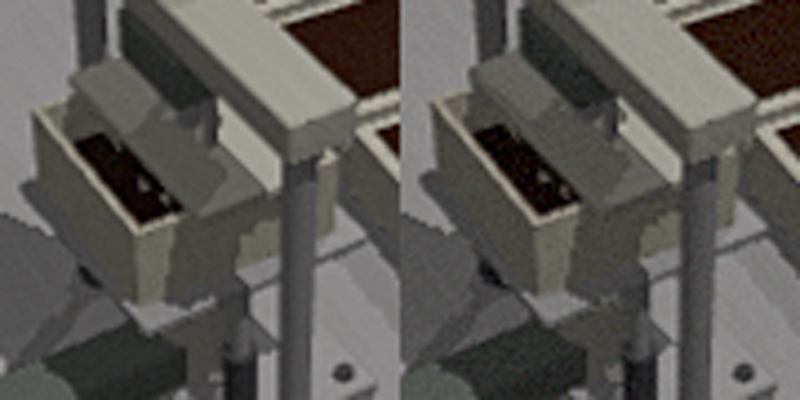

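The box and plate stayed where they were after release, with the plate resting on the rim and the arm clear. Handing in.

```bash
python3 -c "
from workcell import bot;print(bot.job_done())"
```

```text
the job is handed in; nothing more can be done
None
```

The job is handed in: I turned the portal stand's knob about 1.18 rad clockwise, which brought the box's rim up against the plate and carried the plate up roughly 5–6 mm. I then let go of the knob and backed the arm clear; the spare stand and the purple box were not touched.

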